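# Knock a finished specimen out of the polishing holder

### The job

The red resin specimen is finished: with the red-handled drift, push it out of the holder from behind, through the access hole over it, so that it drops into the catch drawer, and stand the drift back in its wooden rest. Then pull the drawer open, lay the red puck flat on the blue foam in the small steel tray, and shut the drawer fully. The black and the amber puck stay in the holder for more polishing; leave the loupe where it stands.

Things in the scene. Friction and masses are not known exactly. Their poses are not given: they have to be found in the camera images.
- stand: grey knock-out stand, fixed, 92 (x) x 204 (y) mm, with an aluminium specimen holder face down across its top: 60 x 202 mm, underside 40 and top 62 mm above the desk, two screw heads at y = +-92 mm up to 71 mm. Origin on the desk under the holder's middle; x to the stand's back, y along its three pockets, z up. The drawer comes out along -x, towards the robot
- hole0 (a point): centre, on the holder's top (62 mm up), of the access hole at stand y = -46 mm. The three access holes, 19 mm diameter, go through the holder's 6 mm back into 31 mm bores, open below, with a puck in each; the puck's colour shows through the hole, 8 mm down. Which puck is where varies
- hole1 (a point): centre of the middle access hole, on the holder's top. Two spring shoes in the holder grip each puck by its side: pushing one out takes about 8 to 12 N straight down over about 14 mm, then it drops about 13 mm into the drawer
- hole2 (a point): centre of the access hole at stand y = +46 mm, on the holder's top
- red_puck: finished specimen: red resin puck, 30 mm diameter, 17.5 mm high, about 20 g, in one of the pockets; origin at the centre of its underside, z up. In the pocket its underside is 37 mm and its top 54.5 mm above the desk; on the drawer's liner its underside is 10 mm up
- black_puck: black puck of the same size in another pocket; stays there
- amber_puck: amber puck of the same size in another pocket; stays there
- drift: knock-out drift, 89 mm long, 0.12 kg, upright in its rest. Origin at the tip's centre, z up along it: brass pin 10 mm diameter to 32 mm, steel shoulder 28 mm diameter to 37 mm, round red handle 20 mm diameter to 89 mm. With the shoulder on the holder's top the tip is 30 mm above the desk: past pushing a puck out, yet clear of one lying in the drawer
- drift_grip (a point): middle of the drift's handle, on its axis, 63 mm above the tip
- rest_mouth (a point): centre of the mouth of the bore in the drift's wooden rest, 42 mm above the desk: bore 16 mm diameter, 2 mm chamfer, 34 mm deep. The rest is a fixed 46 x 46 mm block on a 70 x 70 x 8 mm foot. The drift stands in it with its shoulder on the mouth, tip 32 mm below it
- drawer (a joint): catch drawer under the holder, m: 0 shut, up to 0.095 out along the stand's -x; stays where left, 1 to 2 N to slide. Inside 178 mm wide (y), 65 mm deep (x), centred under the pockets when shut; dark foam liner 10 mm above the desk; side and rear walls 28 mm, blue front 34 mm high. From about 0.07 a puck in it can be gripped from above clear of the holder
- drawer_knob (a point): middle of the drawer's black round knob: 18 mm diameter, 17 mm long along the stand's x, axis 25 mm above the desk, middle 26 mm in front of the blue drawer front (shut: 68 mm from the stand's origin along -x); moves with the drawer
- tray_mid (a point): middle of the blue foam in the small steel specimen tray, 7 mm above the desk; axes of the tray, which is fixed to the desk: 100 mm along x, 140 mm along y, walls 20 mm high; inside 92 x 132 mm. The tray starts empty. Close behind the tray and the drift's rest stands the instrument case, 0.24 m high: front at world x = 0.56 to 0.60, left side at y = 0.04; keep the gripper clear of it
- loupe: black loupe, 42 mm diameter, 37 mm high, standing on the desk; a bystander; origin at the centre of its underside
There are look-alikes about, which are no part of the job. Of the things shaped like the drift, the red one is meant.

How it is judged:
By the outcome, as a careful person would: the job done as asked, in the order asked, and still so for the second after the job is handed in, with the robot touching nothing.
It also fails if it takes over 69 s, if anything falls off the work surface, if the arm or the gripper's body presses on something with over 40 N, if the wrist force passes 120 N, or if a joint passes its speed limit or range.

### The arm

A 6-joint arm with a two-finger parallel gripper is mounted at the origin on a cart in front of the work surface, level with it; the furniture and walls round the work are solid. World frame = base frame: x ahead of the robot, y to its left, z up, the work surface at z = 0. Lengths are in m, angles in rad, forces in N, time in s.
With the tool pointing down it reaches from about 0.35 to 0.85 m from the base axis. Payload 8.1 kg.
Tool frame: the origin (TCP) lies where the fingers leave the gripper's body, on its centre line; the fingertips stand 84 mm ahead of it and the grasp point (between the pads) lies 65 mm ahead of it; z points along the fingers, y is the line along which they close (so a half turn about z gives the same grasp; the last joint's range is limited). The gripper opens to 93 mm and grips with 3 to 60 N. Pads are 15 mm wide; open, the fingers measure 128 mm over their backs; the gripper's body (75 mm by 188 mm) begins 65 mm behind the grasp point.
Start: joints at [-1.424, 0.13, 1.488, -0, 1.523, -0.085], TCP at [0.138, -0.584, 0.303] pointing down, gripper open.
Joint ranges: [-2.96, 2.96], [-0.89, 2.26], [0.02, 2.5], [-1.34, 4.48], [0, 2.73], [-2.66, 2.66]. Speed limits (rad/s): [2.39, 2.39, 2.79, 3.14, 3.14, 3.14].

### API

Orientations are given as a rotation vector (axis times angle).
In Python, from plant import robot gives the robot as it stands.
- The arm moves only by the shell command python3 -m jog 'ROWS' [FORCE]. ROWS is text: rows parted by semicolons, each of 5 numbers parted by spaces: the opening, from 0 (shut) to 1 (fully open), then the shift along the tool's x, y, z in m, then the turn about the tool's z in degrees. A call has 1 to 10 rows; each row shifts and turns the commanded pose from where the row before left it, along the tool's axes as they then stand; what a row does not reach is not made up. A row lasts 1/12 s, in which the tool goes at most 41.7 mm and 7.16 degrees, less where a joint would pass 70% of its speed; a pose out of reach is approached as far as the arm can. A call with a gripper value outside its range is refused whole. The fingers move at their own pace and stop on an object; FORCE is the grip in N (left out, the last holds). Time passes only in rows, so rows that do not move let the fingers close. It gives the time, the measured TCP pose, the force, the opening and the grip force at its end, in the units of the state.
- robot.read_state(): the state, without advancing time (a new reading comes with each control period).
- robot.read_camera(name): name is "scene" or "top" or "wrist"; returns a dict with "color" (420x560x3 uint8, red, green, blue), "intrinsics" (3x3 intrinsics, pixels), "pose" (4x4, takes a point from camera to world coordinates); the wrist camera has in their place "tool_from_camera" (4x4, takes a point from camera to tool coordinates, whose origin is the TCP and whose axes are the flange's). Camera axes: x right, y down, z forward; pixel columns grow to the right and rows downward; lengths in m; the calibration is good to about 2 mm. A picture is of the moment at which its call begins: read the wrist's pose just before it. There is no depth.
- robot.close_job(): hands the job in; it is judged then, once.
The state is a dict: "t": time; "q": joint angles; "dq": joint speeds; "joint_torque": joint torques, N m; "tool_pos": TCP position; "orientation": TCP orientation; "force": force on the tool from outside, world axes, zero at the start; "wrist_torque": the same for the moment, N m; "opening": finger opening in m; "gripper_force": force on a finger pad.
Only numpy, scipy, OpenCV 4.12 (cv2) and the standard library are available. Lean on these libraries where they do the work, as an engineer would, in place of code of your own. Each camera call takes 0.05 s, during which the arm holds its last target. There are 200 camera calls.

## Working session

There is one attempt and no reset: what is moved stays moved. The work goes in short steps, Python scripts to look and compute and a shell command to move; the robot and the scene stay as the last step left them, time stands still between calls to the robot, and variables do not carry over. Pictures are saved under pics/ and viewed, at most 10 in all, crops included, and the job is handed in when it is done.

```bash
ls; mkdir -p pics
cat > h.py <<'E'
import numpy as np, cv2
from scipy.spatial.transform import Rotation as R
from plant import robot
def cam(n, save=None):
    s=robot.read_state(); c=robot.read_camera(n)
    K=np.array(c["intrinsics"])
    if n=="wrist":
        T=np.eye(4);T[:3,:3]=R.from_rotvec(s["orientation"]).as_matrix();T[:3,3]=s["tool_pos"]
        P=T@np.array(c["tool_from_camera"])
    else: P=np.array(c["pose"])
    im=c["color"][:,:,::-1].copy()
    if save: cv2.imwrite("pics/"+save,im); np.savez("pics/"+save+".npz",K=K,P=P)
    return im,K,P
def ray(u,v,K,P,z):
    d=P[:3,:3]@np.linalg.solve(K,[u,v,1.]);o=P[:3,3]
    return o+d*(z-o[2])/d[2]
def proj(X,K,P):
    p=K@(P[:3,:3].T@(np.asarray(X)-P[:3,3])); return p[:2]/p[2]
E
python3 - <<'E'
from h import *
a,K,P=cam("top","top0.png");print(K,P)
b,K,P=cam("scene","scene0.png");print(P)
s=robot.read_state();print(s)
E
```

```text
pics
[[514.10448548   0.         275.74450166]
 [  0.         514.10448548 204.58178266]
 [  0.           0.           1.        ]] [[-0.0251326  -0.9897108   0.14085768  0.3603127 ]
 [-0.99967774  0.02437812 -0.00707959  0.02851488]
 [ 0.0035729  -0.14099022 -0.99000454  1.32182796]
 [ 0.          0.          0.          1.        ]]
[[-5.95488510e-01 -3.22330961e-01  7.35864244e-01 -3.41885749e-01]
 [-8.03363813e-01  2.39079421e-01 -5.45387582e-01  6.95395125e-01]
 [-1.34694457e-04 -9.15938744e-01 -4.01318078e-01  5.55311776e-01]
 [ 0.00000000e+00  0.00000000e+00  0.00000000e+00  1.00000000e+00]]
{'t': 0.1, 'q': array([-1.42441195e+00,  1.31069567e-01,  1.48915069e+00, -2.56608974e-06,
        1.52303180e+00, -8.53829706e-02]), 'dq': array([-0.00060073, -0.00013442, -0.00338378,  0.00133099, -0.00074197,
       -0.00075666]), 'joint_torque': array([ 1.74177476e-03, -5.61342359e+01, -4.93095767e+01,  7.71908741e-02,
        2.91979912e-02, -7.26333724e-05]), 'tool_pos': array([ 0.1377946 , -0.58357592,  0.30181267]), 'orientation': array([-3.11887454e+00, -3.63053447e-01,  8.34700766e-05]), 'force': array([-0.60900913, -0.50173282,  0.43354914]), 'wrist_torque': array([-0.05718967, -0.03255976,  0.02057102]), 'gripper_force': 0.0, 'opening': 0.09298394673093613}
```

View pics/top0.png

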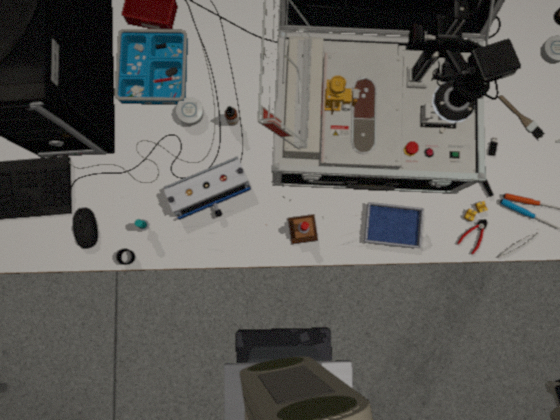

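View pics/scene0.png

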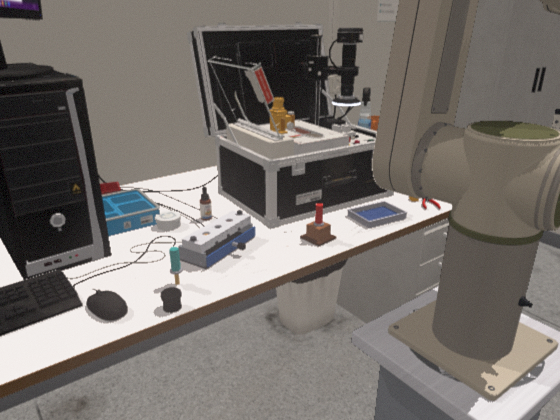

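Top view: holder centred near (205,187), with the knob at (217,212). The upright red drift in its rest is at (303,229), and the tray is at (393,225). The loupe is at (125,256), and the teal look-alike drift is at (140,224). I'll enlarge to confirm the red hole and the drift.

Run:
```python
from h import *
im=cv2.imread("pics/top0.png");d=np.load("pics/top0.png.npz");K,P=d["K"],d["P"]
sc=cv2.imread("pics/scene0.png")
a=cv2.resize(im[150:260,155:325],None,fx=4.6,fy=4.6,interpolation=cv2.INTER_CUBIC)[:,:780]
b=cv2.resize(sc[195:270,170:345],(780,92*780//215-60+0),interpolation=cv2.INTER_CUBIC)[:90*3]
cv2.imwrite("pics/crop1.png",np.vstack([a])); print(a.shape)
hsv=cv2.cvtColor(im,cv2.COLOR_BGR2HSV)
def blobs(lo,hi,n):
    m=cv2.inRange(hsv,lo,hi);c,l,s,ce=cv2.connectedComponentsWithStats(m)
    for i in range(1,c):
        x,y=ce[i]
        if s[i,4]>=5 and 110<x<450 and 150<y<270: print(n,ce[i].round(1),s[i])
blobs((0,130,90),(8,255,255),"red");blobs((172,130,90),(180,255,255),"red2");blobs((105,120,40),(125,255,255),"blue");blobs((12,120,90),(28,255,255),"amber")
for n,p,z in [("drift",(304,226),.099),("rest",(303,229),.042),("tray",(393,225),.007),("knob",(217,212),.025),("loupe",(125,256),.037)]:print(n,ray(*p,K,P,z).round(4))
```

```text
(506, 780, 3)
red [222.9 177.8] [221 176   5   5  10]
red [304.7 225. ] [301 221   9   9  56]
red2 [429.4 151.6] [427 149   6   6  25]
red2 [411.  151.4] [409 151   5   2   5]
blue [213.5 202.3] [178 187  72  32 208]
blue [393.4 225. ] [ 368  206   51   38 1252]
amber [406.1 152.1] [404 148   7   8  18]
amber [188.9 191.9] [187 190   5   5  18]
amber [304.4 227. ] [294 218  20  20 165]
drift [ 0.481  -0.0464  0.099 ]
rest [ 0.4791 -0.0472  0.042 ]
tray [ 0.487  -0.2809  0.007 ]
knob [0.5295 0.169  0.025 ]
loupe [0.4233 0.3973 0.037 ]
```

View pics/crop1.png

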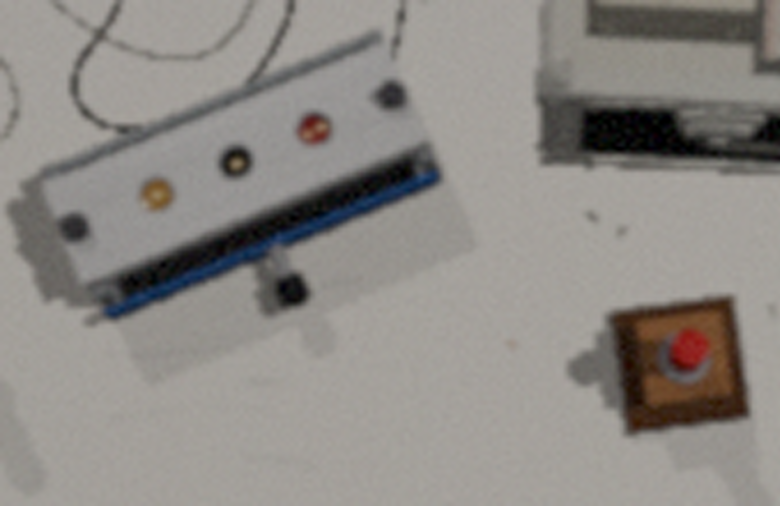

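Crop confirms three holes: red at (314,128), black at (235,161) and amber at (156,194). Red is therefore the rightmost, hole0 (stand -y). The red drift stands in the rest at (690,350) and the other drift-shaped item is teal, so it's not the one. Next I'll compute positions and the first move.

```bash
cat >> h.py <<'E'
def tool():
    s=robot.read_state();return np.array(s["tool_pos"]),R.from_rotvec(s["orientation"]).as_matrix(),s
def go(x,y,z,yaw=None):
    """shift in tool axes (mm) to TCP target, and turn (deg) so tool x points at world yaw"""
    p,M,s=tool();d=M.T@(np.array([x,y,z])-p)
    cur=np.degrees(np.arctan2(M[1,0],M[0,0]))
    t=0 if yaw is None else -((yaw-cur+180)%360-180)
    print("t %.2f"%s["t"],"tcp",(p*1e3).round(1),"yaw %.2f"%cur,"shift mm",(d*1e3).round(1),"turn %.2f"%t,"q",s["q"].round(2))
E
python3 - <<'E'
from h import *
d=np.load("pics/top0.png.npz");K,P=d["K"],d["P"]
H=[ray(*p,K,P,z)[:2] for p,z in [((240,170.9),.071),((223.2,177.9),.062),((206.1,185),.062),((188.9,192.1),.062),((170.9,199.6),.071)]]
for h in H:print(h.round(4))
v=H[4]-H[0];print("len",np.linalg.norm(v),"stand yaw",np.degrees(np.arctan2(-v[0],v[1])),np.mean(H,0))
print(robot.read_camera("wrist")["tool_from_camera"])
go(.48,-.047,.30,0)
E
```

```text
[0.6248 0.1061]
[0.6099 0.1488]
[0.593  0.1915]
[0.5762 0.2342]
[0.557 0.277]
len 0.1838998806519118 stand yaw 21.63881196191535 [0.59218618 0.19150825]
[[-3.47289405e-05 -9.59854295e-01 -2.80499075e-01  7.82813746e-02]
 [ 9.99999778e-01  1.53168687e-04 -6.47947074e-04  2.33924244e-04]
 [ 6.64898457e-04 -2.80499035e-01  9.59854077e-01 -8.10215128e-02]
 [ 0.00000000e+00  0.00000000e+00  0.00000000e+00  1.00000000e+00]]
t 0.15 tcp [ 137.8 -583.6  302. ] yaw 13.28 shift mm [ 456.3 -443.7    2.6] turn 13.28 q [-1.42  0.13  1.49  0.    1.52 -0.09]
```

```bash
python3 -m jog '1 .0228 -.0222 0 0;1 .0228 -.0222 0 0;1 .0228 -.0222 0 0;1 .0228 -.0222 0 0;1 .0228 -.0222 0 0;1 .0228 -.0222 0 0;1 .0228 -.0222 0 0;1 .0228 -.0222 0 0;1 .0228 -.0222 0 0;1 .0228 -.0222 0 0'
python3 -m jog '1 .0228 -.0222 0 0;1 .0228 -.0222 0 0;1 .0228 -.0222 0 0;1 .0228 -.0222 0 0;1 .0228 -.0222 0 0;1 .0228 -.0222 0 0;1 .0228 -.0222 0 0;1 .0228 -.0222 0 0;1 .0228 -.0222 0 6.6;1 .0228 -.0222 0 6.6'
python3 -m jog '0.5 0 0 0 0;0.5 0 0 0 0'
python3 - <<'E'
from h import *
im,K,P=cam("wrist","w1.png");go(.48,-.047,.30,0)
hsv=cv2.cvtColor(im,cv2.COLOR_BGR2HSV)
m=cv2.inRange(hsv,(0,130,70),(8,255,255))|cv2.inRange(hsv,(172,130,70),(180,255,255))
c,l,s,ce=cv2.connectedComponentsWithStats(m)
for i in range(1,c):
    if s[i,4]>50: print(ce[i],s[i],ray(*ce[i],K,P,.099))
print("proj",proj([.48,-.047,.099],K,P))
E
```

```text
t: 0.98
tool_pos: [0.3092, -0.314, 0.3025]
orientation: [-3.12, -0.363, 0.0]
force: [0.9, -0.9, -0.5]
opening: 0.093
gripper_force: 0.0
t: 1.82
tool_pos: [0.4829, -0.0474, 0.3026]
orientation: [-3.142, 0.005, 0.0]
force: [0.2, -0.8, 0.4]
opening: 0.093
gripper_force: 0.0
t: 1.98
tool_pos: [0.4829, -0.0479, 0.3022]
orientation: [-3.141, -0.008, 0.002]
force: [-0.8, -0.5, 0.6]
opening: 0.0841
gripper_force: 0.0
t 2.03 tcp [482.5 -48.9 302.3] yaw 0.29 shift mm [-2.5 -1.9  2.3] turn 0.29 q [-0.21 -0.18  1.8  -0.    1.53  1.36]
[33.66009852 29.74876847] [ 26  20  18  22 203] [0.60562769 0.12577731 0.099     ]
[284.03399433 194.55240793] [271 177  27  35 706] [ 0.48914691 -0.04781897  0.099     ]
proj [282.93149368 205.84440115]
```

View pics/w1.png

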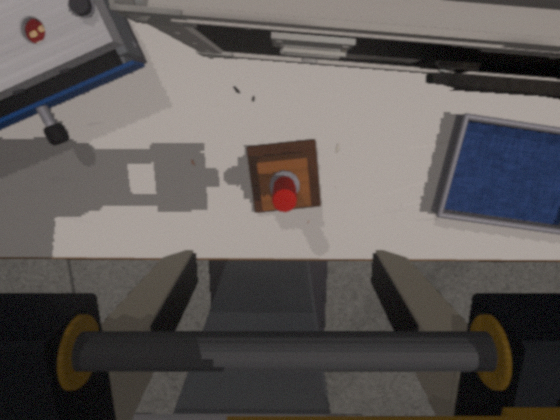

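Wrist view: drift top face is centred around (285,199), its shoulder around (286,183). The red hole shows at (35,30), the knob at (56,133), the tray at right.

Run:
```python
from h import *
d=np.load("pics/w1.png.npz");K,P=d["K"],d["P"]
print(ray(284.5,198.8,K,P,.099),ray(286,183,K,P,.047),ray(34.5,30,K,P,.062))
print("cam",P[:3,3])
im=cv2.imread("pics/w1.png")
print([tuple(im[v,284]) for v in range(168,216,3)])
```

```text
[ 0.48572869 -0.04820037  0.099     ] [ 0.48681527 -0.04957274  0.047     ] [0.61121642 0.14774592 0.062     ]
cam [ 0.56135016 -0.04773679  0.38316911]
[(np.uint8(48), np.uint8(75), np.uint8(117)), (np.uint8(92), np.uint8(92), np.uint8(103)), (np.uint8(112), np.uint8(107), np.uint8(115)), (np.uint8(42), np.uint8(41), np.uint8(92)), (np.uint8(30), np.uint8(32), np.uint8(90)), (np.uint8(27), np.uint8(31), np.uint8(91)), (np.uint8(32), np.uint8(33), np.uint8(95)), (np.uint8(34), np.uint8(34), np.uint8(129)), (np.uint8(29), np.uint8(37), np.uint8(148)), (np.uint8(28), np.uint8(32), np.uint8(146)), (np.uint8(33), np.uint8(38), np.uint8(148)), (np.uint8(33), np.uint8(36), np.uint8(146)), (np.uint8(33), np.uint8(37), np.uint8(144)), (np.uint8(29), np.uint8(32), np.uint8(141)), (np.uint8(40), np.uint8(46), np.uint8(141)), (np.uint8(130), np.uint8(134), np.uint8(149))]
```

```bash
python3 -m jog '0.5 .0015 -.0009 .03 0;0.5 0 0 .03 0;0.5 0 0 .03 0;0.5 0 0 .03 0;0.5 0 0 .025 0;0.5 0 0 .012 0;0.5 0 0 .007 0;0.5 0 0 0 0'
python3 -m jog '0 0 0 0 0;0 0 0 0 0;0 0 0 0 0;0 0 0 0 0;0 0 0 0 0;0 0 0 0 0' 50
python3 - <<'E'
from h import *
go(.61,.148,.25,21.6-90);go(.61,.148,.25,21.6+90); print(robot.read_state()["force"])
E
```

```text
t: 2.7
tool_pos: [0.4833, -0.0489, 0.1378]
orientation: [-3.141, -0.002, 0.003]
force: [-0.3, 0.2, 0.5]
opening: 0.0472
gripper_force: 0.0
t: 3.2
tool_pos: [0.4848, -0.0484, 0.1398]
orientation: [3.141, 0.002, 0.003]
force: [-0.1, -0.6, 5.1]
opening: 0.0192
gripper_force: 50.0
t 3.20 tcp [484.8 -48.4 139.8] yaw 0.09 shift mm [ 125.7 -196.1 -110.1] turn 68.49 q [-0.2  -0.03  1.96  0.    1.21  1.36]
t 3.20 tcp [484.8 -48.4 139.8] yaw 0.09 shift mm [ 125.7 -196.1 -110.1] turn -111.51 q [-0.2  -0.03  1.96  0.    1.21  1.36]
[-0.06733565 -0.61659381  5.07575623]
```

```bash
python3 -m jog '0 0 0 -.01 0;0 0 0 -.02 0;0 0 0 -.02 0;0 0 0 -.025 0;0 0 0 -.025 0;0 0 -.03 -.005 0;0 0 -.035 0 0;0 0 -.035 0 0;0 0 -.035 0 0;0 0 -.035 0 0'
python3 -m jog '0 0 -.026 0 -7;0 0 0 0 -7;0 0 0 0 -7;0 0 0 0 -7;0 0 0 0 -7;0 0 0 0 -7;0 0 0 0 -7;0 0 0 0 -7;0 0 0 0 -7;0 0 0 0 -7'
python3 -m jog '0 0 0 0 -7;0 0 0 0 -7;0 0 0 0 -7;0 0 0 0 -7;0 0 0 0 -7;0 0 0 0 -6.5;0 0 0 0 0'
python3 - <<'E'
from h import *
im,K,P=cam("wrist","w2.png");go(.61,.148,.235,111.6)
E
```

```text
t: 4.03
tool_pos: [0.4834, 0.1232, 0.2443]
orientation: [3.142, 0.002, 0.0]
force: [0.5, 0.1, -1.2]
opening: 0.0194
gripper_force: 50.0
t: 4.87
tool_pos: [0.4835, 0.1477, 0.244]
orientation: [-2.566, -1.812, 0.001]
force: [0.6, 0.5, -1.5]
opening: 0.019
gripper_force: 50.0
t: 5.45
tool_pos: [0.4836, 0.1477, 0.2439]
orientation: [-1.759, -2.603, 0.001]
force: [-0.3, -0.4, -1.3]
opening: 0.0192
gripper_force: 50.0
t 5.50 tcp [483.6 147.7 243.9] yaw 111.48 shift mm [-46.  117.7   8.9] turn -0.12 q [ 0.19 -0.09  1.82  0.    1.41 -0.18]
```

View pics/w2.png

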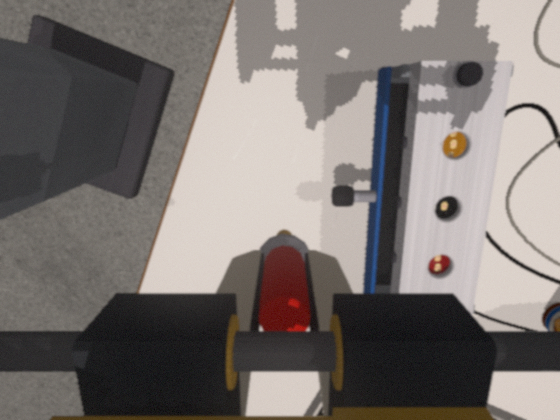

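Wrist view: the drift is held upright with its pin tip just visible at (285,233). The red hole is at (440,264), black at (447,208), amber at (455,144).

Run:
```python
from h import *
d=np.load("pics/w2.png.npz");K,P=d["K"],d["P"]
im=cv2.imread("pics/w2.png")
p,M,s=tool()
for n,dz in [("tip",.1298),("shoulder top",.0928),("top",.0408)]:
    print(n,proj(p+M@[0,0,dz],K,P).round(1),"far edge",proj(p+M@[.005,0,dz],K,P).round(1), proj(p+M@[.014,0,dz],K,P).round(1))
hsv=cv2.cvtColor(im,cv2.COLOR_BGR2HSV);g=im.max(2)
for n,(u,v) in dict(red=(440,264),black=(447,208),amber=(455,144)).items():
    w=im[v-16:v+17,u-16:u+17].astype(int)
    sat=(np.ptp(w,axis=2)>35)|(w.max(2)<75)
    c,l,st,ce=cv2.connectedComponentsWithStats(sat.astype(np.uint8))
    i=1+np.argmax(st[1:,4]); e=[st[i,0]+st[i,2]/2-.5+u-16,st[i,1]+st[i,3]/2-.5+v-16]
    print(n,st[i],e,ray(*e,K,P,.062).round(4))
for n,q in [("screw",(469,74))]:print(n,ray(*q,K,P,.071))
```

```text
tip [284.  234.9] far edge [284.1 227. ] [284.2 212.4]
shoulder top [284.  260.6] far edge [284.1 251.3] [284.3 234.3]
top [284.1 318.9] far edge [284.2 306.9] [284.4 284.6]
red [  5   7  21  18 310] [np.float64(439.0), np.float64(263.5)] [0.6087 0.1523 0.062 ]
black [  5   5  22  22 350] [np.float64(446.5), np.float64(207.5)] [0.5925 0.1935 0.062 ]
amber [  3   3  25  27 502] [np.float64(454.0), np.float64(144.0)] [0.5751 0.2359 0.062 ]
screw [0.55816633 0.27786092 0.071     ]
```

```bash
python3 -m jog '0 -.0075 .0197 0 0;0 -.0074 .0197 0 0;0 -.0074 .0197 0 0;0 -.0074 .0197 0 0;0 -.0074 .0197 0 0;0 -.0074 .0195 0 0;0 0 0 .015 0;0 0 0 .015 0;0 0 0 0 0'
python3 - <<'E'
from h import *
im,K,P=cam("wrist","w3.png");go(.6097,.1495,.214,111.6)
c=im[150:390,150:420];cv2.imwrite("pics/w3c.png",cv2.resize(c,None,fx=2.5,fy=2.5,interpolation=cv2.INTER_CUBIC))
for X in [(.6097,.1495,.062),(.593,.1915,.062),(.5757,.235,.062)]:print(proj(X,K,P).round(1))
E
```

```text
t: 6.25
tool_pos: [0.6085, 0.1493, 0.21]
orientation: [-1.77, -2.591, 0.006]
force: [-1.0, -1.1, -2.2]
opening: 0.0193
gripper_force: 50.0
t 6.30 tcp [608.6 149.4 211.4] yaw 111.39 shift mm [-0.3  1.  -2.6] turn -0.21 q [ 0.16  0.26  1.51 -0.    1.38 -0.21]
[287.  225.7]
[286.8 155.4]
[286.4  73.9]
```

View pics/w3c.png

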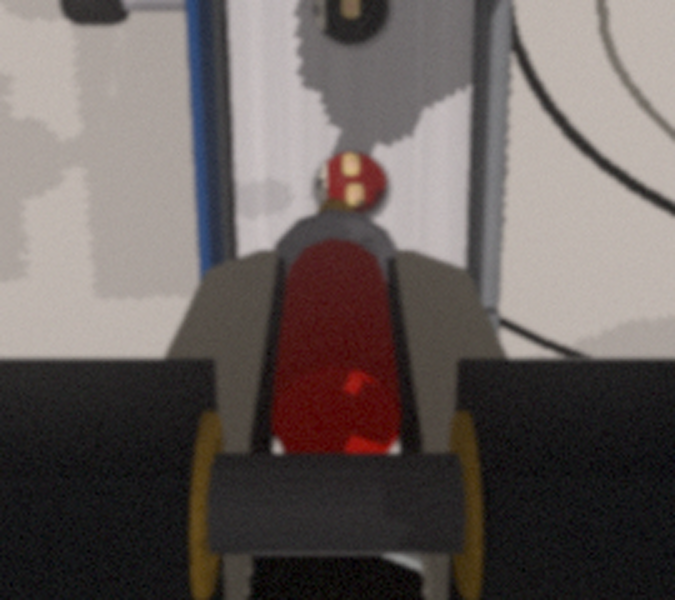

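Crop: red hole rim centre is around (353,182), with the pin tip showing just below-left at (338,205). The drift needs to go slightly toward +tool y.

Run:
```python
from h import *
d=np.load("pics/w3.png.npz");K,P=d["K"],d["P"]
p,M,s=tool()
for n,q,z in [("hole",(291.2,223.5),.062),("black",(290.8,154),.062),("tip far edge",(285.2,228),p[2]-.1298)]:
    X=ray(*q,K,P,z);print(n,X.round(4),"in tool mm",(M.T@(X-p)*1e3).round(1))
print("expected far edge px",proj(p+M@[.005,0,.1298],K,P),M[:,2])
print(cv2.minMaxLoc(cv2.imread("pics/w3.png")[226:236,280:290].astype(float).max(2))[0])
```

```text
hole [0.6116 0.1519 0.062 ] in tool mm [  1.    4.4 149.4]
black [0.595  0.1932 0.062 ] in tool mm [ 45.6   4.  149.5]
tip far edge [0.6067 0.154  0.0816] in tool mm [  4.8   0.5 129.8]
expected far edge px [284.33315797 227.71844642] [-4.83947219e-03 -7.90601722e-04 -9.99987977e-01]
67.0
```

```bash
python3 -m jog '0 .0003 .0034 0 0;0 0 0 .008 0;0 0 0 .006 0;0 0 0 0 0'
python3 - <<'E'
from h import *
im,K,P=cam("wrist","w4.png");go(.6116,.1519,.214,111.6)
c=im[180:300,220:360];cv2.imwrite("pics/w4c.png",cv2.resize(c,None,fx=4,fy=4,interpolation=cv2.INTER_CUBIC))
E
```

```text
t: 6.63
tool_pos: [0.6124, 0.1512, 0.1985]
orientation: [-1.766, -2.597, 0.002]
force: [-1.0, -0.1, -2.0]
opening: 0.0191
gripper_force: 50.0
t 6.68 tcp [612.4 151.2 199. ] yaw 111.56 shift mm [  1.   -0.6 -15. ] turn -0.04 q [ 0.16  0.28  1.51  0.    1.35 -0.22]
```

View pics/w4c.png

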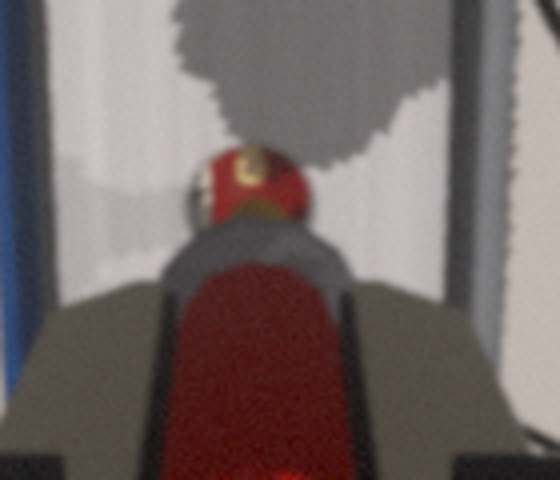

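Pin at (258,215) lies inside the hole rim (186–314), 1–2 mm right of centre. I'll make a small correction, then press.

```bash
python3 -m jog '0 .0007 -.001 0 0;0 0 0 .004 0;0 0 0 .003 0;0 0 0 .002 0'; python3 -m jog '0 0 0 .003 0;0 0 0 .003 0;0 0 0 .003 0'
```

```text
t: 7.02
tool_pos: [0.6117, 0.1515, 0.1904]
orientation: [-1.766, -2.598, 0.0]
force: [0.3, -0.4, -1.9]
opening: 0.0195
gripper_force: 50.0
t: 7.27
tool_pos: [0.6122, 0.1515, 0.1822]
orientation: [1.766, 2.597, 0.001]
force: [-1.5, -0.9, 6.8]
opening: 0.0193
gripper_force: 50.0
```

```bash
python3 -m jog '0 0 0 .003 0;0 0 0 .003 0;0 0 0 .003 0;0 0 0 .003 0'; python3 -m jog '0 0 0 .003 0;0 0 0 .003 0;0 0 0 .002 0;0 0 0 0 0'
```

```text
t: 7.6
tool_pos: [0.6124, 0.1515, 0.1708]
orientation: [1.766, 2.597, 0.002]
force: [-3.2, -0.8, 5.0]
opening: 0.0194
gripper_force: 50.0
t: 7.93
tool_pos: [0.6112, 0.1514, 0.1605]
orientation: [-1.766, -2.597, 0.002]
force: [0.5, 0.2, -2.2]
opening: 0.0191
gripper_force: 50.0
```

```bash
python3 -m jog '0 0 0 -.006 0;0 0 0 -.02 0;0 0 0 -.025 0;0 0 0 -.025 0;0 0 0 -.012 0;0 .0075 -.0197 0 0;0 .0074 -.0197 0 0;0 .0074 -.0197 0 0;0 .0074 -.0197 0 0'
python3 -m jog '0 .0074 -.0197 0 0;0 .0074 -.0195 0 0;0 0 0 0 0'
python3 - <<'E'
from h import *
im,K,P=cam("wrist","w5.png");go(.4845,.1479,.245,0)
for X in [(.6116,.152,.062),(.595,.193,.062),(.578,.236,.062)]:
    u,v=proj(X,K,P).astype(int);print(u,v,np.median(im[v-5:v+6,u-5:u+6].reshape(-1,3),0))
p,M,s=tool();print("far edge pin exp",proj(p+M@[.005,0,.1298],K,P))
c=im[200:340,210:530];cv2.imwrite("pics/w5c.png",cv2.resize(c,None,fx=2.4,fy=2.4,interpolation=cv2.INTER_CUBIC))
E
```

```text
t: 8.68
tool_pos: [0.5267, 0.1501, 0.2497]
orientation: [1.766, 2.598, 0.0]
force: [0.3, -0.7, -1.7]
opening: 0.0192
gripper_force: 50.0
t: 8.93
tool_pos: [0.4828, 0.1496, 0.2492]
orientation: [-1.764, -2.597, 0.002]
force: [-0.4, -0.1, -2.2]
opening: 0.0195
gripper_force: 50.0
t 8.98 tcp [484.5 149.6 249.7] yaw 111.62 shift mm [-1.6 -0.7  4.7] turn 111.62 q [ 0.2  -0.09  1.81  0.    1.42 -0.18]
439 264 [37. 37. 39.]
446 209 [38. 39. 41.]
454 146 [ 40. 109. 162.]
far edge pin exp [286.97300377 228.35809137]
```

View pics/w5c.png

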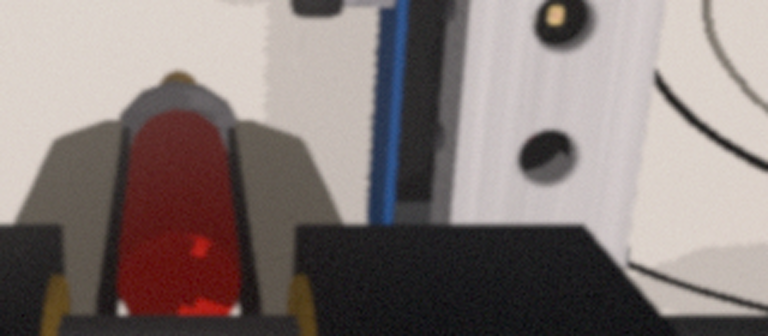

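Crop: the hole at (548,157) is now empty, and the drift at (180,100) is still straight in the grip. Next I'll return it to its rest, using the same TCP pose where I gripped it.

```bash
python3 -m jog '0 0 0 0 7;0 0 0 0 7;0 0 0 0 7;0 0 0 0 7;0 0 0 0 7;0 0 0 0 7;0 0 0 0 7;0 0 0 0 7;0 0 0 0 7;0 0 0 0 7'
python3 -m jog '0 0 0 0 7;0 0 0 0 7;0 0 0 0 7;0 0 0 0 7;0 0 0 0 7;0 0 0 0 6.6;0 0 0 0 0'
python3 - <<'E'
from h import *
go(.4848,-.0484,.245,0)
E
```

```text
t: 9.82
tool_pos: [0.4867, 0.1494, 0.2499]
orientation: [2.94, 1.106, 0.001]
force: [0.6, -0.3, -1.2]
opening: 0.0193
gripper_force: 50.0
t: 10.4
tool_pos: [0.4866, 0.1494, 0.2499]
orientation: [-3.142, 0.01, -0.001]
force: [-0.4, 0.2, -1.3]
opening: 0.0194
gripper_force: 50.0
t 10.40 tcp [486.6 149.4 249.9] yaw -0.35 shift mm [ -0.6 197.9   4.9] turn -0.35 q [ 0.2  -0.09  1.81 -0.    1.42  1.77]
```

```bash
python3 -m jog '0 0 .033 0 0;0 0 .033 0 0;0 0 .033 0 0;0 0 .033 0 0;0 0 .033 0 0;0 -.0012 .033 0 -.3;0 0 0 .03 0;0 0 0 .02 0;0 0 0 0 0'
python3 - <<'E'
from h import *
im,K,P=cam("wrist","w6.png");go(.4848,-.0484,.1398,0)
c=im[140:300,210:370];cv2.imwrite("pics/w6c.png",cv2.resize(c,None,fx=3.5,fy=3.5,interpolation=cv2.INTER_CUBIC))
p,M,s=tool();print("tip on axis exp",proj(p+M@[0,0,.1298],K,P),"mouth exp",proj([.4848,-.0484,.042],K,P))
E
```

```text
t: 11.15
tool_pos: [0.4825, -0.0491, 0.1955]
orientation: [-3.14, -0.011, 0.01]
force: [-0.7, 0.9, -2.7]
opening: 0.0193
gripper_force: 50.0
t 11.20 tcp [483.2 -48.7 197.6] yaw 0.41 shift mm [ 1.8 -0.2 57.8] turn 0.41 q [-0.21 -0.1   1.92  0.    1.33  1.36]
tip on axis exp [283.40627464 234.98678004] mouth exp [283.30240029 217.89725944]
```

View pics/w6c.png

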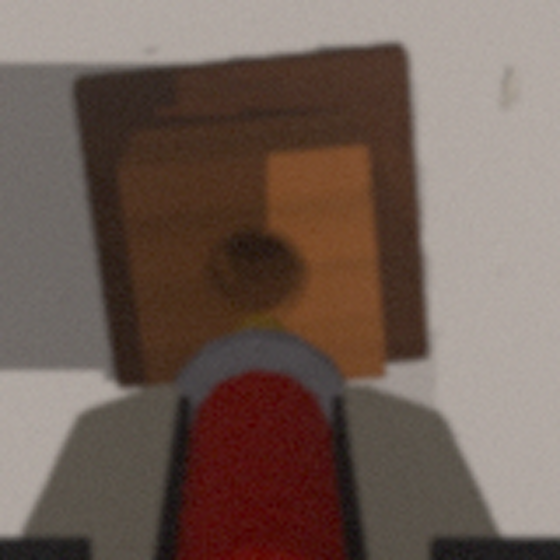

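Crop: the bore mouth is at (257,270), exactly where expected, and the pin tip at (260,322) is in line. Inserting.

```bash
python3 -m jog '0 .0015 0 .008 .4;0 0 0 .01 0;0 0 0 .01 0;0 0 0 .01 0;0 0 0 .01 0;0 0 0 .004 0;0 0 0 0 0'
python3 -m jog '0 0 0 .002 0;0 0 0 .002 0'
```

```text
t: 11.78
tool_pos: [0.485, -0.0482, 0.146]
orientation: [-3.141, 0.003, 0.004]
force: [-0.0, -0.2, -1.8]
opening: 0.0196
gripper_force: 50.0
t: 11.95
tool_pos: [0.4864, -0.0486, 0.1442]
orientation: [3.141, -0.003, 0.002]
force: [0.1, 1.4, -1.5]
opening: 0.0195
gripper_force: 50.0
```

```bash
python3 -m jog '0 0 0 .002 0;0 0 0 .001 0;0 0 0 0 0';python3 -m jog '0 0 0 .001 0;0 0 0 0 0'
```

```text
t: 12.2
tool_pos: [0.486, -0.0485, 0.1407]
orientation: [-3.142, 0.003, -0.0]
force: [-0.0, 0.2, -1.0]
opening: 0.0193
gripper_force: 50.0
t: 12.37
tool_pos: [0.4861, -0.0485, 0.1399]
orientation: [3.141, -0.003, 0.001]
force: [-0.5, -0.1, -1.8]
opening: 0.0197
gripper_force: 50.0
```

```bash
python3 -m jog '0 0 0 .001 0;0 0 0 0 0';python3 -m jog '0 0 0 .001 0;0 0 0 0 0'
```

```text
t: 12.53
tool_pos: [0.4862, -0.0486, 0.1398]
orientation: [3.141, -0.003, 0.001]
force: [-4.0, 0.8, 7.4]
opening: 0.0194
gripper_force: 50.0
t: 12.7
tool_pos: [0.4863, -0.0486, 0.1397]
orientation: [3.141, -0.003, 0.001]
force: [-9.5, 1.0, 16.9]
opening: 0.0196
gripper_force: 50.0
```

```bash
python3 -m jog '0 0 0 -.002 0;0 0 0 0 0;0.25 0 0 0 0;0.5 0 0 0 0;0.5 0 0 0 0;0.5 0 0 0 0'
python3 -m jog '0.5 0 0 -.01 0;0.5 0 0 -.02 0;0.5 0 0 -.03 0;0.5 0 0 -.03 0;0.5 0 0 -.02 0;0.5 0 -.02 0 0;0.5 0 -.03 0 0;0.5 0 -.03 0 0;0.5 0 -.03 0 0;0.5 0 -.03 0 0'
python3 - <<'E'
from h import *
im,K,P=cam("wrist","w7.png");t,Kt,Pt=cam("top","top1.png")
hsv=cv2.cvtColor(im,cv2.COLOR_BGR2HSV)
m=cv2.inRange(hsv,(0,130,70),(8,255,255))|cv2.inRange(hsv,(172,130,70),(180,255,255))
c,l,s,ce=cv2.connectedComponentsWithStats(m)
for i in range(1,c):
    if s[i,4]>100: print("red",ce[i],s[i])
k=cv2.inRange(im,(0,0,0),(60,60,60));c,l,s,ce=cv2.connectedComponentsWithStats(k)
for i in range(1,c):
    if 60<s[i,4]<2500: print("dark",ce[i].round(1),s[i],ray(*ce[i],K,P,.025).round(4))
th=np.radians(21.64);ex=np.array([np.cos(th),np.sin(th)]);ey=np.array([-ex[1],ex[0]])
# stand origin from averaged hole0/black wrist + top measurements
O=np.array([.5937,.1922]);kn=O-.068*ex;print("knob est",kn,"px",proj([*kn,.025],K,P))
go(*kn,.22,21.6)
E
```

```text
t: 13.2
tool_pos: [0.4859, -0.0485, 0.1396]
orientation: [-3.142, 0.003, 0.0]
force: [0.4, 0.7, -0.2]
opening: 0.0389
gripper_force: 0.0
t: 14.03
tool_pos: [0.4862, 0.0927, 0.2508]
orientation: [-3.142, 0.004, -0.002]
force: [0.4, 0.1, -0.9]
opening: 0.0467
gripper_force: 0.0
red [484.18712274 213.80147552] [ 453  193   61   44 1491]
dark [49.  11.4] [34  0 33 20 83] [0.6268 0.2656 0.025 ]
dark [384.6   3.3] [380   0  13  11  80] [0.6314 0.0187 0.025 ]
dark [193.2  15.9] [185  11  20  14 106] [0.6234 0.1596 0.025 ]
dark [134.4  51.7] [124  40  23  26 348] [0.599  0.2058 0.025 ]
dark [ 11.4 106.3] [  0  96  24  22 371] [0.5593 0.3073 0.025 ]
dark [192.7 146.4] [181 135  24  24 397] [0.5276 0.1667 0.025 ]
dark [415.  196.2] [ 401  159   30   70 1360] [ 0.4854 -0.0174  0.025 ]
dark [444.3 165.9] [421 163  44   7 112] [ 0.5111 -0.039   0.025 ]
knob est [0.53049269 0.1671234 ] px [191.91914017 142.78164297]
t 14.13 tcp [486.   95.  250.6] yaw 0.09 shift mm [ 44.6 -72.   30.8] turn -21.51 q [ 0.09 -0.13  1.84  0.    1.43  1.66]
```

View pics/w7.png

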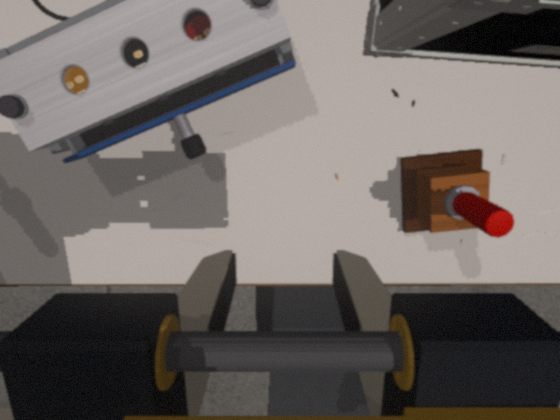

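Wrist view: the drift stands in its rest (shoulder at (463,203)), knob at (193,147), black and amber still in place at (136,54) and (75,78). Now the knob.

```bash
python3 -m jog '0.5 0 0 0 -7.1;0.5 0 0 0 -7.1;0.5 0 0 0 -7.1;0.5 .0222 -.017 0 -.2;0.5 .0222 -.017 0 0;0.5 .0221 -.0171 .01 0;0.5 0 0 .03 0;0.5 0 0 .03 0;0.5 0 0 0 0'
python3 - <<'E'
from h import *
im,K,P=cam("wrist","w8.png");go(.529,.167,.098,21.6)
k=cv2.inRange(im,(0,0,0),(60,60,60));c,l,s,ce=cv2.connectedComponentsWithStats(k)
for i in range(1,c):
    if 60<s[i,4]<2500: print("dark",ce[i].round(1),s[i],ray(*ce[i],K,P,.030).round(4))
print(proj([.529,.167,.034],K,P))
E
```

```text
t: 14.88
tool_pos: [0.5264, 0.1623, 0.1738]
orientation: [3.086, 0.583, -0.015]
force: [-1.2, -0.5, -1.0]
opening: 0.0467
gripper_force: 0.0
t 14.93 tcp [527.3 162.3 176.6] yaw 21.38 shift mm [ 3.8 -3.7 78.6] turn -0.22 q [ 0.21  0.1   1.75 -0.    1.29  1.4 ]
dark [191.8   8.4] [174   0  38  16 149] [0.6231 0.2534 0.03  ]
dark [318.3   7.6] [300   0  35  15 135] [0.6481 0.1905 0.03  ]
dark [368.2  32.4] [ 237   18  217   19 1179] [0.6469 0.1604 0.03  ]
dark [216.2  34.9] [199  31  37   7 103] [0.6155 0.2371 0.03  ]
dark [155.9  35.3] [117  32  81   6 271] [0.6033 0.2677 0.03  ]
dark [378.1 102.2] [369  85  17  37 320] [0.6157 0.1396 0.03  ]
dark [276.7 101.6] [259  86  36  31 749] [0.5949 0.1937 0.03  ]
dark [466.6 102.2] [450  88  36  31 760] [0.6342 0.0924 0.03  ]
dark [ 84.5 106.1] [ 66  90  38  33 952] [0.5521 0.2958 0.03  ]
dark [254.8 170.8] [ 119  165  305   18 2309] [0.5525 0.1916 0.03  ]
dark [278.7 219.1] [266 205  26  29 622] [0.5291 0.1671 0.03  ]
[278.64210502 221.37250686]
```

```bash
python3 -m jog '0.5 .0035 -.0040 .015 0;0.5 0 0 .02 0;0.5 0 0 .02 0;0.5 0 0 .015 0;0.5 0 0 .008 0;0.5 0 0 0 0'
python3 -m jog '0 0 0 0 0;0 0 0 0 0;0 0 0 0 0;0 0 0 0 0;0 0 0 0 0;0 0 0 0 0' 25
```

```text
t: 15.43
tool_pos: [0.5313, 0.1677, 0.1018]
orientation: [3.087, 0.582, -0.002]
force: [0.2, 0.3, 0.1]
opening: 0.0466
gripper_force: 0.0
t: 15.93
tool_pos: [0.5319, 0.1683, 0.1026]
orientation: [3.087, 0.583, 0.002]
force: [-0.2, -0.6, 4.2]
opening: 0.0168
gripper_force: 25.0
```

```bash
python3 -m jog '0 -.005 0 0 0;0 -.01 0 0 0;0 -.01 0 0 0;0 -.01 0 0 0;0 -.01 0 0 0;0 -.01 0 0 0;0 -.01 0 0 0;0 -.01 0 0 0;0 -.01 0 0 0;0 0 0 0 0'
python3 -m jog '0.5 0 0 0 0;0.5 0 0 0 0;0.5 0 0 0 0;0.5 0 0 0 0;0.5 0 0 -.02 0;0.5 0 0 -.03 0;0.5 .02 0 -.04 0;0.5 .02 0 -.03 0;0.5 0 0 0 0'
python3 - <<'E'
from h import *
im,K,P=cam("wrist","w9.png");go(.529,.167,.2,21.6)
hsv=cv2.cvtColor(im,cv2.COLOR_BGR2HSV)
m=cv2.inRange(hsv,(0,130,50),(8,255,255))|cv2.inRange(hsv,(172,130,50),(180,255,255))
c,l,s,ce=cv2.connectedComponentsWithStats(m)
for i in range(1,c):
    if s[i,4]>100: print("red",ce[i],s[i],ray(*ce[i],K,P,.0275))
E
```

```text
t: 16.77
tool_pos: [0.4518, 0.1364, 0.1026]
orientation: [3.086, 0.583, 0.002]
force: [0.2, -3.1, 4.1]
opening: 0.0167
gripper_force: 25.0
t: 17.52
tool_pos: [0.4936, 0.153, 0.2267]
orientation: [-3.086, -0.583, -0.02]
force: [1.7, 0.1, 1.4]
opening: 0.0466
gripper_force: 0.0
t 17.57 tcp [491.5 152.4 223.3] yaw 21.40 shift mm [40.   0.  23.6] turn -0.20 q [ 0.2  -0.06  1.83  0.    1.36  1.4 ]
red [335.57864633 157.27836034] [ 316  140   42   39 1049] [0.54369347 0.13076806 0.0275    ]
```

View pics/w9.png

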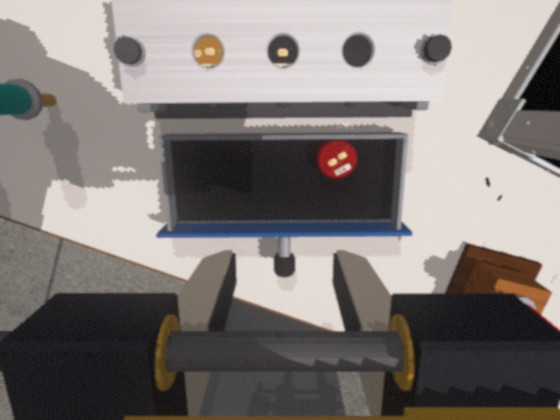

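Wrist view: drawer is open and the red puck lies flat in it at (337,160), with about 33 mm of free space to the side wall at (403,180). That was the 11th picture I viewed, one over the limit of 10, so from here I check by numbers only.

Run:
```python
from h import *
d=np.load("pics/w9.png.npz");K,P=d["K"],d["P"]
X=ray(337,159.7,K,P,.0275);print(X)
th=np.radians(21.64);ex=np.array([np.cos(th),np.sin(th)]);ey=np.array([-ex[1],ex[0]]);r=X[:2]-[.5937,.1922];print("stand frame",r@ex,r@ey)
go(X[0],X[1],.15,21.6)
```

```text
[0.54241739 0.12905367 0.0275    ]
stand frame -0.07095486827919747 -0.03978405632168708
t 17.57 tcp [491.5 152.4 223.3] yaw 21.40 shift mm [38.3 40.2 73.7] turn -0.20 q [ 0.2  -0.06  1.83  0.    1.36  1.4 ]
```

```bash
python3 -m jog '0.5 .0193 .02 0 0;0.5 .019 .02 .01 0;0.5 0 0 .03 0;0.5 0 0 .03 0;0.5 0 0 0 0;0.5 0 0 0 0'
python3 - <<'E'
from h import *
im,K,P=cam("wrist","w10.png")
hsv=cv2.cvtColor(im,cv2.COLOR_BGR2HSV)
m=cv2.inRange(hsv,(0,110,40),(8,255,255))|cv2.inRange(hsv,(172,110,40),(180,255,255))
m=cv2.morphologyEx(m,cv2.MORPH_CLOSE,np.ones((9,9)))
for c in cv2.findContours(m,cv2.RETR_EXTERNAL,cv2.CHAIN_APPROX_NONE)[0]:
    if cv2.contourArea(c)>300:
        (u,v),r=cv2.minEnclosingCircle(c);b=cv2.boundingRect(c);print((u,v),r,b);X=ray(u,v,K,P,.0275);print(X, "diam mm",np.linalg.norm(ray(b[0],v,K,P,.0275)-ray(b[0]+b[2],v,K,P,.0275))*1e3);go(X[0],X[1],.098,21.6)
E
```

```text
t: 18.07
tool_pos: [0.5358, 0.1278, 0.1459]
orientation: [-3.087, -0.583, 0.012]
force: [-0.3, 0.7, 0.4]
opening: 0.0469
gripper_force: 0.0
(286.92657470703125, 225.26573181152344) 27.90852165222168 (261, 204, 53, 50)
[0.54511665 0.12976134 0.0275    ] diam mm 29.625016581961603
t 18.12 tcp [537.4 128.1 148.3] yaw 21.39 shift mm [ 7.9  1.3 50.2] turn -0.21 q [0.14 0.13 1.78 0.   1.23 1.34]
```

```bash
python3 -m jog '0.5 .006 .001 .02 0;0.5 0 0 .015 0;0.5 0 0 .012 0;0.5 0 0 .003 0;0.5 0 0 0 0'
python3 -m jog '0 0 0 0 0;0 0 0 0 0;0 0 0 0 0;0 0 0 0 0;0 0 0 0 0' 20
```

```text
t: 18.53
tool_pos: [0.5441, 0.1295, 0.0991]
orientation: [-3.087, -0.583, 0.001]
force: [-0.0, -0.5, -0.9]
opening: 0.0463
gripper_force: 0.0
t: 18.95
tool_pos: [0.5452, 0.1295, 0.1002]
orientation: [3.087, 0.583, 0.003]
force: [-1.3, -1.2, 5.7]
opening: 0.0285
gripper_force: 20.0
```

```bash
python3 -m jog '0 0 0 -.01 0;0 0 0 -.02 0;0 0 0 -.03 0;0 0 0 -.03 0;0 -.02 0 -.03 0;0 -.025 0 -.03 0;0 -.02 0 0 7.1;0 0 0 0 7.1;0 0 0 0 7.1;0 0 0 0 0'
python3 - <<'E'
from h import *
go(.489,-.281,.25,0)
E
```

```text
t: 19.78
tool_pos: [0.4837, 0.1055, 0.25]
orientation: [-3.141, 0.008, -0.002]
force: [-0.1, -0.7, -0.7]
opening: 0.0289
gripper_force: 20.0
t 19.78 tcp [483.7 105.5 250. ] yaw -0.28 shift mm [  7.2 386.5  -0. ] turn -0.28 q [ 0.11 -0.13  1.84 -0.    1.42  1.69]
```

```bash
python3 -m jog '0 0 .03 0 0;0 0 .035 0 0;0 0 .038 0 0;0 0 .038 0 0;0 0 .038 0 0;0 0 .038 0 0;0 0 .038 0 0;0 0 .038 0 0;0 0 .038 0 0;0 .004 .03 0 0'
python3 -m jog '0 .003 .025 0 0;0 0 0 0 0;0 0 0 0 0'
python3 - <<'E'
from h import *
im,K,P=cam("wrist","w11.png");go(.489,-.281,.25,0)
hsv=cv2.cvtColor(im,cv2.COLOR_BGR2HSV)
m=cv2.inRange(hsv,(105,100,25),(128,255,255))
c=max(cv2.findContours(m,cv2.RETR_EXTERNAL,cv2.CHAIN_APPROX_NONE)[0],key=cv2.contourArea)
b=cv2.boundingRect(c);print(b,cv2.contourArea(c))
for q in cv2.boxPoints(cv2.minAreaRect(c)):print(q,ray(*q,K,P,.007).round(4))
E
```

```text
t: 20.62
tool_pos: [0.4876, -0.2581, 0.2491]
orientation: [3.141, 0.008, -0.001]
force: [0.7, 0.1, -0.3]
opening: 0.0286
gripper_force: 20.0
t: 20.87
tool_pos: [0.4912, -0.2813, 0.2487]
orientation: [-3.141, -0.004, 0.001]
force: [0.2, 0.8, -0.3]
opening: 0.0289
gripper_force: 20.0
t 20.92 tcp [ 491.3 -280.2  248.7] yaw 0.19 shift mm [-2.3  0.8 -1.3] turn 0.19 q [-0.61  0.07  1.65  0.    1.42  0.96]
(207, 135, 150, 114) 12687.5
[202.16122 230.43904] [ 0.4539 -0.2068  0.007 ]
[215.4542  134.72975] [ 0.5397 -0.223   0.007 ]
[360.27176 154.8433 ] [ 0.523  -0.3464  0.007 ]
[346.9788 250.5526] [ 0.4346 -0.3394  0.007 ]
```

```bash
python3 -m jog '0 -.003 0 .03 0;0 0 0 .03 0;0 0 0 .03 0;0 0 0 .03 0;0 0 0 .015 0;0 0 0 .008 0;0 0 0 0 0'
python3 -m jog '0 0 0 .003 0;0 0 0 .002 0;0 0 0 0 0'
```

```text
t: 21.5
tool_pos: [0.4875, -0.2783, 0.104]
orientation: [-3.139, -0.006, 0.005]
force: [-0.5, 0.3, -0.0]
opening: 0.0284
gripper_force: 20.0
t: 21.75
tool_pos: [0.4893, -0.2806, 0.1023]
orientation: [3.14, 0.003, 0.003]
force: [-0.7, 0.5, -0.6]
opening: 0.0285
gripper_force: 20.0
```

```bash
python3 -m jog '0 0 0 .002 0;0 0 0 0 0';python3 -m jog '0 0 0 .002 0;0 0 0 0 0'; python3 -m jog '0 0 0 .001 0;0 0 0 0 0'
```

```text
t: 21.92
tool_pos: [0.4888, -0.2806, 0.0996]
orientation: [3.141, 0.002, 0.002]
force: [0.6, 0.4, -0.3]
opening: 0.0289
gripper_force: 20.0
t: 22.08
tool_pos: [0.4887, -0.2806, 0.0973]
orientation: [3.141, 0.002, 0.001]
force: [-0.7, -0.4, 0.2]
opening: 0.0287
gripper_force: 20.0
t: 22.25
tool_pos: [0.4887, -0.2806, 0.0971]
orientation: [3.141, 0.002, 0.001]
force: [-3.5, 2.2, 8.8]
opening: 0.0286
gripper_force: 20.0
```

Contact; releasing, then retreating and checking the puck by numbers.

```bash
python3 -m jog '0 0 0 -.001 0;0.45 0 0 0 0;0.45 0 0 0 0;0.45 0 0 0 0;0.45 0 0 0 0;0.45 0 0 -.01 0;0.45 0 0 -.025 0;0.45 0 0 -.035 0;0.45 0 0 -.04 0;0.45 0 0 -.04 0'
python3 - <<'E'
from h import *
im,K,P=cam("wrist","w12.png");go(.484,.0,.25,21.6)
hsv=cv2.cvtColor(im,cv2.COLOR_BGR2HSV)
m=cv2.inRange(hsv,(0,110,40),(8,255,255))|cv2.inRange(hsv,(172,110,40),(180,255,255))
m=cv2.morphologyEx(m,cv2.MORPH_CLOSE,np.ones((9,9)))
for c in cv2.findContours(m,cv2.RETR_EXTERNAL,cv2.CHAIN_APPROX_NONE)[0]:
    if cv2.contourArea(c)>300:
        b=cv2.boundingRect(c);u,v=b[0]+b[2]/2,b[1]+b[3]/2;print(b,cv2.contourArea(c),ray(u,v,K,P,.0245))
print("expected top face px",[proj([.4887+a,-.2806+e,.0245],K,P).round(1) for a,e in [(.015,0),(-.015,0),(0,.015),(0,-.015)]],"rear bottom",proj([.5037,-.2806,.007],K,P))
E
```

```text
t: 23.08
tool_pos: [0.4879, -0.2799, 0.2487]
orientation: [-3.141, -0.002, 0.002]
force: [1.6, -0.8, 0.2]
opening: 0.0419
gripper_force: 0.0
t 23.13 tcp [ 491.1 -282.1  259.2] yaw 0.09 shift mm [  -6.7 -282.1    7.2] turn -21.51 q [-0.61  0.05  1.65  0.    1.43  0.96]
(461, 194, 86, 79) 1688.0 [ 0.45456979 -0.46912728  0.0245    ]
(268, 178, 34, 36) 889.0 [ 0.48755926 -0.28051004  0.0245    ]
(0, 157, 63, 73) 1937.0 [ 0.48933975 -0.06856312  0.0245    ]
expected top face px [array([285.2, 177. ]), array([285.1, 211.8]), array([267.2, 194.6]), array([303.1, 194.7])] rear bottom [285.12416424 172.98038945]
```

Puck lies flat in the tray: its outline matches a flat top face within 1–2 px. Now back to the knob to shut the drawer.

```bash
python3 -m jog '0.5 -.003 -.03 0 0;0.5 -.004 -.036 0 0;0.5 -.004 -.036 0 0;0.5 -.004 -.036 0 0;0.5 -.004 -.036 0 0;0.5 -.004 -.036 0 0;0.5 -.004 -.036 0 0;0.5 -.004 -.036 0 0;0.5 -.004 -.036 0 0;0.5 -.003 -.036 0 0'
python3 -m jog '0.5 0 -.036 0 0;0.5 0 -.028 0 0;0.5 0 0 0 -7.1;0.5 0 0 0 -7.1;0.5 0 0 0 -7.1;0.5 0 0 0 -.2;0.5 0 0 0 0'
python3 - <<'E'
from h import *
im,K,P=cam("wrist","w13.png");go(.4518,.1364,.1026,21.6)
k=cv2.inRange(im,(0,0,0),(60,60,60));c,l,s,ce=cv2.connectedComponentsWithStats(k)
for i in range(1,c):
    if 200<s[i,4]<1500: print("dark",ce[i].round(1),s[i],ray(*ce[i],K,P,.030).round(4))
print(proj([.4518,.1364,.030],K,P))
E
```

```text
t: 23.97
tool_pos: [0.4494, 0.0753, 0.2477]
orientation: [-3.141, -0.002, -0.002]
force: [0.8, -0.5, -0.1]
opening: 0.0465
gripper_force: 0.0
t: 24.55
tool_pos: [0.4499, 0.1377, 0.2474]
orientation: [3.087, 0.583, 0.001]
force: [0.3, 0.2, -0.0]
opening: 0.0465
gripper_force: 0.0
t 24.60 tcp [449.9 137.6 247.4] yaw 21.32 shift mm [  1.2   1.7 144.8] turn -0.28 q [ 0.19 -0.19  1.91  0.    1.43  1.39]
dark [542.   17.1] [ 521    0   39   37 1041] [0.6428 0.0138 0.03  ]
dark [548.8  88.6] [532  81  28  21 365] [ 0.6025 -0.0176  0.03  ]
[286.22684242 196.52998242]
```

Run:
```python
from h import *
im=cv2.imread("pics/w13.png");d=np.load("pics/w13.png.npz");K,P=d["K"],d["P"]
g=im.max(2)
for v in range(170,220,3):print(v,g[v,262:312:3])
```

```text
170 [173 167 146 146 144 156 154 138 154 161 154 170 171 169 167 169 171]
173 [219 191 135 132 133 148 168 124 174 186 177 219 217 220 219 216 217]
176 [214 159 130 135 131 148 174 133 179 190 182 218 220 218 218 218 219]
179 [152 137 134 133 134 132 126 140 181 191 181 219 219 219 219 218 218]
182 [156 133 134 133 130 135 119 140 179 192 181 219 219 219 217 218 218]
185 [147 131 133 134 134 133 123 136 181 192 181 219 220 219 218 217 218]
188 [144 134 136 136 136 133 113 140 181 191 166 209 218 220 218 219 218]
191 [161 132 136 133 134  97  66 109 144 136  82 107 217 218 219 219 218]
194 [189 136 136 135 133  75  60  64  66  65  66  71 200 219 220 221 220]
197 [223 206 171 202 150  71  59  64  67  68  67  72 190 230 232 230 228]
200 [234 233 234 234 229 106  65  62  66  66  69  73 207 234 236 234 233]
203 [234 234 234 235 230 107  66  69  70  68  66  72 208 235 235 234 235]
206 [235 235 234 235 232 122  63  68  73  67  67  81 222 235 234 234 234]
209 [235 233 235 234 234 208  86  72  66  72  77 152 232 233 236 235 235]
212 [235 234 235 235 235 233 214 194 173 183 201 220 229 233 232 234 235]
215 [236 235 236 233 235 235 224 220 221 219 220 220 224 233 235 235 235]
218 [234 234 234 234 235 235 223 219 219 219 220 221 228 233 234 235 235]
```

```bash
python3 -m jog '0.5 0 .0017 .03 0;0.5 0 0 .035 0;0.5 0 0 .035 0;0.5 0 0 .025 0;0.5 0 0 .015 0;0.5 0 0 .005 0;0.5 0 0 0 0'
python3 -m jog '0 0 0 0 0;0 0 0 0 0;0 0 0 0 0;0 0 0 0 0;0 0 0 0 0;0 0 0 0 0' 30
python3 -m jog '0 .005 0 0 0;0 .01 0 0 0;0 .01 0 0 0;0 .01 0 0 0;0 .01 0 0 0;0 .01 0 0 0;0 .01 0 0 0;0 .01 0 0 0;0 .005 0 0 0;0 0 0 0 0'
```

```text
t: 25.18
tool_pos: [0.4495, 0.1356, 0.1007]
orientation: [-3.087, -0.584, 0.005]
force: [-0.3, -0.4, 1.2]
opening: 0.0469
gripper_force: 0.0
t: 25.68
tool_pos: [0.4512, 0.1361, 0.1029]
orientation: [3.086, 0.588, 0.003]
force: [-0.5, -0.8, 4.0]
opening: 0.0168
gripper_force: 30.0
t: 26.52
tool_pos: [0.5263, 0.166, 0.1029]
orientation: [-3.086, -0.588, -0.003]
force: [1.4, 0.9, 6.9]
opening: 0.0167
gripper_force: 30.0
```

```bash
python3 -m jog '0 .003 0 0 0;0 .002 0 0 0;0 0 0 0 0';python3 -m jog '0 .002 0 0 0;0 .001 0 0 0;0 0 0 0 0'
```

```text
t: 26.77
tool_pos: [0.5302, 0.1676, 0.1029]
orientation: [-3.086, -0.588, -0.003]
force: [1.0, 0.1, 5.8]
opening: 0.0167
gripper_force: 30.0
t: 27.02
tool_pos: [0.5327, 0.1686, 0.1029]
orientation: [-3.086, -0.588, -0.002]
force: [-0.2, 0.6, 6.0]
opening: 0.0164
gripper_force: 30.0
```

```bash
python3 -m jog '0 .001 0 0 0;0 0 0 0 0';python3 -m jog '0 .001 0 0 0;0 0 0 0 0'
```

```text
t: 27.18
tool_pos: [0.5336, 0.1689, 0.1029]
orientation: [-3.086, -0.588, -0.002]
force: [-0.7, 0.6, 6.9]
opening: 0.017
gripper_force: 30.0
t: 27.35
tool_pos: [0.5343, 0.1692, 0.1028]
orientation: [-3.086, -0.588, -0.001]
force: [-3.2, -0.1, 8.1]
opening: 0.0165
gripper_force: 30.0
```

```bash
python3 -m jog '0 .001 0 0 0;0 0 0 0 0';python3 -m jog '0 .001 0 0 0;0 0 0 0 0'
```

```text
t: 27.52
tool_pos: [0.5345, 0.1693, 0.1029]
orientation: [3.086, 0.588, -0.002]
force: [-5.7, -2.7, 13.0]
opening: 0.0166
gripper_force: 30.0
t: 27.68
tool_pos: [0.5347, 0.1694, 0.1028]
orientation: [3.085, 0.588, -0.006]
force: [-10.7, -4.0, 17.1]
opening: 0.0169
gripper_force: 30.0
```

Hard stop reached. Relax, release, rise and verify.

```bash
python3 -m jog '0 -.001 0 0 0;0.5 0 0 0 0;0.5 0 0 0 0;0.5 0 0 0 0;0.5 0 0 0 0;0.5 0 0 -.02 0;0.5 0 0 -.04 0;0.5 0 0 -.04 0;0.5 -.03 0 -.03 0;0.5 -.03 0 0 0'
python3 -m jog '0.5 -.03 0 0 0;0.5 0 0 0 0;0.5 0 0 0 0'
python3 - <<'E'
from h import *
a=cv2.imread("pics/top0.png");b,K,P=cam("top","top2.png");w,Kw,Pw=cam("wrist","w14.png")
def blobs(im,lo,hi,n):
    m=cv2.inRange(cv2.cvtColor(im,cv2.COLOR_BGR2HSV),lo,hi);c,l,s,ce=cv2.connectedComponentsWithStats(m)
    for i in range(1,c):
        x,y=ce[i]
        if s[i,4]>=8 and 110<x<450 and 155<y<270: print(n,ce[i].round(1),s[i])
for im,t in((a,"before"),(b,"after")):
    print(t);blobs(im,(0,130,60),(8,255,255),"red");blobs(im,(105,120,40),(125,255,255),"blue");blobs(im,(80,100,50),(100,255,255),"teal")
df=cv2.absdiff(a,b).max(2);print("loupe diff",df[245:268,114:137].max(),df[215:235,130:150].max())
print("stand-front dark/blue scan, wrist: ")
th=np.radians(21.64);ex=np.array([np.cos(th),np.sin(th)]);ey=np.array([-ex[1],ex[0]]);O=np.array([.5937,.1922])
hs=cv2.cvtColor(w,cv2.COLOR_BGR2HSV);m=cv2.inRange(hs,(105,100,25),(128,255,255));ys,xs=np.nonzero(m)
Q=np.array([ray(u,v,Kw,Pw,.034)[:2] for u,v in zip(xs[::7],ys[::7])])-O;X=Q@ex;Y=Q@ey;k=abs(Y)<.1
print("blue front x:",np.percentile(X[k],[5,50,95]).round(4),k.sum())
for n,h in [("hole0",-.046),("hole1",0),("hole2",.046)]:
    u,v=proj([*(O+h*ey),.062],Kw,Pw).astype(int);print(n,u,v,np.median(w[v-4:v+5,u-4:u+5].reshape(-1,3),0) if 5<u<555 and 5<v<415 else None)
print(robot.read_state()["t"],robot.read_state()["tool_pos"])
E
```

```text
t: 28.52
tool_pos: [0.4831, 0.1483, 0.2389]
orientation: [-3.086, -0.589, -0.018]
force: [0.9, -0.1, 1.6]
opening: 0.0466
gripper_force: 0.0
t: 28.77
tool_pos: [0.4507, 0.1362, 0.2312]
orientation: [3.086, 0.588, -0.0]
force: [0.8, -0.0, 0.3]
opening: 0.0464
gripper_force: 0.0
before
red [222.9 177.8] [221 176   5   5  10]
red [304.6 225.1] [301 221   9   9  58]
blue [213.5 202.3] [178 187  72  32 208]
blue [393.4 225. ] [ 368  206   51   38 1252]
teal [140.5 223.5] [135 220  12   8  72]
after
red [304.8 224.8] [301 221   9   9  58]
red [392.9 225. ] [389 221  11  10  45]
blue [244.8 188. ] [241 186   9   5  22]
blue [393.4 225. ] [ 368  207   51   37 1104]
teal [140.3 223.6] [135 220  12   8  67]
loupe diff 66 62
stand-front dark/blue scan, wrist: 
blue front x: [-0.0427 -0.0401 -0.0376] 351
hole0 363 -33 None
hole1 284 -33 None
hole2 205 -33 None
28.8667 [0.45239274 0.13669436 0.2317146 ]
```

Run:
```python
from h import *
th=np.radians(21.64);ex=np.array([np.cos(th),np.sin(th)]);ey=np.array([-ex[1],ex[0]]);O=np.array([.5937,.1922])
for f in ("w7","w14"):
    w=cv2.imread(f"pics/{f}.png");d=np.load(f"pics/{f}.png.npz");K,P=d["K"],d["P"]
    m=cv2.inRange(cv2.cvtColor(w,cv2.COLOR_BGR2HSV),(105,100,25),(128,255,255));ys,xs=np.nonzero(m)
    Q=np.array([ray(u,v,K,P,.034)[:2] for u,v in zip(xs[::5],ys[::5])])-O;X=Q@ex;Y=Q@ey;k=(abs(Y)<.09)&(abs(X)<.13)
    print(f,np.percentile(X[k],[5,50,95]).round(4),k.sum())
for f in("top0","top2"):
    g=cv2.imread(f"pics/{f}.png").max(2)[244:270,112:140];m=(g<45).astype(np.uint8);mo=cv2.moments(m,True);print(f,mo["m00"],mo["m10"]/mo["m00"],mo["m01"]/mo["m00"])
```

```text
w7 [-0.0445 -0.0428 -0.0409] 253
w14 [-0.0427 -0.0401 -0.0376] 463
top0 97.0 12.1340206185567 12.68041237113402
top2 124.0 12.669354838709678 12.225806451612904
```

```bash
python3 -c "
from plant import robot
print(robot.close_job())"
```

```text
the job is handed in; nothing more can be done
None
```

Job handed in at about 29 s: the red puck lies flat on the tray's foam, the drift is back in its rest and the drawer is shut to its stop; black and amber were last seen in the holder before the drawer was pulled, the loupe was never approached, and I viewed 11 pictures, one over the limit of 10.

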